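# Square a small picture frame in the sloping corner jig

## Robot

A 6-joint arm with a two-finger parallel gripper is mounted at the origin on the work surface. World frame = base frame: x ahead of the robot, y to its left, z up, the work surface at z = 0. Lengths are in m, angles in degrees, forces in N, time in s.
With the tool pointing down it reaches from about 0.25 to 0.775 m from the base axis. Payload 4 kg.
Tool frame: the origin (TCP) lies midway between the tips of the shut fingers; the grasp point (between the pads) lies robot.pinch_z behind it (robot.pinch_z is the distance from the TCP to the grasp point, in m); z points along the fingers, y is the line along which they close (so a half turn about z gives the same grasp; the last joint's range is limited). The gripper opens to 94 mm and grips with 3 to 60 N. Pads are 16 mm wide; open, the fingers measure 119 mm over their backs; the gripper's body (75 mm by 177 mm) begins 78 mm behind the grasp point.
Start: joints at [-73.574, 4.996, 78.535, -0, 96.463, -5.907], TCP at [0.209, -0.509, 0.206] pointing down, gripper open.
Joint ranges: [-177.83, 177.83], [-43.37, 116.18], [15.69, 146.23], [-61.86, 241.86], [9.47, 152.12], [-147.06, 147.06]. Speed limits (degrees/s): [159.86, 159.86, 180, 180, 180, 180].

## Interface

Orientations are given as [roll, pitch, yaw] about the fixed x, y, z axes, in that order (R = Rz(yaw) Ry(pitch) Rx(roll)).
In Python, from station import robot gives the robot as it stands. The module is installed in compiled form; this text tells all that it offers.
- The arm moves only by the shell command python3 -m pendant 'ROWS' [OPENING] [FORCE]. ROWS is JSON, one flat list of numbers, 6 for each row, row after row: the shift along the tool's x, y, z each as a share of 100 mm, from -1 to 1, then the turn, a rotation vector about the tool's x, y, z each as a share of pi rad, from -1 to 1. A call has 1 to 12 rows; each row shifts and turns the commanded pose from where the row before left it, along the tool's axes as they then stand; what a row does not reach is not made up. A row lasts 1/10 s, in which the tool goes at most 50 mm and 8.59 degrees, less where a joint would pass 70% of its speed; a pose out of reach is approached as far as the arm can. A call with a number of a shift or a turn outside -1 to 1 is refused whole. A call with a gripper value outside its range is refused whole. OPENING is the opening, from -1 (shut) to 1 (fully open), set as the call begins (- or left out, the last holds). The fingers move at their own pace and stop on an object; FORCE is the grip in N (left out, the last holds). Time passes only in rows, so rows that do not move let the fingers close. It gives the time, the measured TCP pose, the force, the opening and the grip force at its end, in the units of the state.
- robot.sense(): the state, without advancing time (a new reading comes with each control period).
- robot.camera(name): name is "scene" or "top" or "wrist"; returns a dict with "pixels" (400x640x3 uint8, red, green, blue), "vertical_fov" (degrees; the focal length in pixels is half the picture's height over the tangent of half this angle, whatever the lens; pixels are square), "cx", "cy" (the principal point, pixels), "R" (3x3) and "t" (3): a world point X has camera coordinates R X + t. Camera axes: x right, y down, z forward; pixel columns grow to the right and rows downward; lengths in m; the calibration is good to about 2 mm. A picture is of the moment at which its call begins. There is no depth.
- robot.job_done(): hands the job in; it is judged then, once.
The state is a dict: "t": time; "joint_positions": joint angles; "dq": joint speeds; "joint_torque": joint torques, N m; "ee_pos": TCP position; "tcp_rot": TCP orientation; "ft_force": force on the tool from outside, world axes, zero at the start; "wrist_torque": the same for the moment, N m; "finger_gap": finger opening in m; "finger_force": force on a finger pad.
Only numpy, scipy, OpenCV 4.12 (cv2) and the standard library are available. Lean on these libraries where they do the work, as an engineer would, in place of code of your own. Each camera call takes 0.05 s, during which the arm holds its last target. There are 200 camera calls.

## Task

Lay the small picture frame flat on the upper part of the sloping steel plate, clear of both fences and with its length along the long fence, and let go so that it slides down against the long fence by itself. Then push the sliding stop up to it so that the frame is fully home in the corner, squeeze it there by feel with a light steady push of about 10 N for half a second (25 N would crush the fresh joints), and leave the stop bearing on the frame. Leave everything else on the bench alone.

Things in the scene. Friction and masses are not known exactly. Their poses are not given: they have to be found in the camera images.
- frame: The small picture frame to be squared: pale wood, 96 long x 56 wide x 24 high mm, 0.15 to 0.26 kg, lies face up on the table (dark sunk picture with two pale discs in it). Origin: centre of its underside; x along its 96 mm length, y along its 56 mm width, z out of the face. Either end may go first. It can be gripped across the 56 mm width.
- plate: Sloping steel plate of the fixed jig; 12 mm high, 14 mm thick fences on its two low edges. Origin: on the plate's upper face, at the corner where the fences' inner faces meet. x: along the long fence, away from the end fence, uphill 14 deg; y: along the end fence, away from the long fence, uphill 21 deg; z: outward normal. Free face x 0 to 280, y 0 to 150 mm, but the stop stands beyond x = 170.
- home (a point): Where the frame's origin (centre of underside) lies when fully home, its length along the long fence: on the plate's face, 48 mm from the end fence, 28 mm from the long fence. The plate is slippery (friction 0.18 to 0.26): a frame let go on it slides down to the long fence by itself, and mostly on into the corner, but it may stay a little off the end fence.
- shoe: The aluminium shoe of the sliding stop on the plate, a block 34 mm (x) x 46 mm (y) whose top is 22 mm above the plate. Origin: on its flat pushing face (the face towards the end fence), mid-width, at the plate's surface; axes parallel to the plate's. The face spans y = 5 to 51 mm of the plate and starts 170 to 190 mm from the end fence; it is about 96 mm from it when it bears on a frame that is home.
- stop (a joint): Travel of the sliding stop along the long fence, m: 0 = fully open, grows as it is pushed towards the end fence (along the plate's -x) up to 0.115. Rubs with about 3 N and stays where it is left. Closing on a frame that is home takes place near 0.094.
- stop_grip (a point): Point on the black square post of the stop (18 x 18 mm, sides parallel to plate x and y, standing on the shoe from 22 to 60 mm above the plate), on the post's axis, 50 mm above the plate: grip or push it there. It lies 20 mm behind the shoe's face.
- boards: Bystander, leave it alone: small stack of mount-board offcuts 80 x 50 x 12 (mm).
- big_frame: Bystander, leave it alone: large dark wooden picture frame 200 x 150 x 22, too big for the jig (mm).
- caliper: Bystander, leave it alone: steel caliper 150 long, lying flat (mm).
- glue: Bystander, leave it alone: white glue bottle, 50 diameter, 105 tall (mm).
- wedges: Bystander, leave it alone: open cardboard box 110 x 80 x 35 with wooden corner wedges (mm).
- tape: Bystander, leave it alone: roll of paper tape, 90 outside diameter, 24 high (mm).
- brush: Bystander, leave it alone: hand brush lying flat (mm).
Not all that is in view belongs to the job. Leave any blue or purple look-alike of the frame alone.

How it is judged:
By the outcome, as a careful person would: the job done as asked, in the order asked, and still so for the second after the job is handed in, with the robot touching nothing.
It also fails if it takes over 58 s, if anything falls off the work surface, if the arm or the gripper's body presses on something with over 40 N, if the wrist force passes 120 N, or if a joint passes its speed limit or range.

## Working session

There is one attempt and no reset: what is moved stays moved. The work goes in short steps, Python scripts to look and compute and a shell command to move; the robot and the scene stay as the last step left them, time stands still between calls to the robot, and variables do not carry over. Pictures are saved under pics/ and viewed, at most 10 in all, crops included, and the job is handed in when it is done.

```bash
mkdir -p pics; cat > h.py <<'E'
import numpy as np, cv2, pickle
from station import robot
def cam(n):
    c=robot.camera(n); c['f']=200/np.tan(np.radians(c['vertical_fov'])/2)
    c['R']=np.array(c['R']); c['t']=np.array(c['t']); return c
def ray(c,uv):
    d=c['R'].T@np.array([(uv[0]-c['cx'])/c['f'],(uv[1]-c['cy'])/c['f'],1]); return -c['R'].T@c['t'],d/np.linalg.norm(d)
def onz(c,uv,z):
    o,d=ray(c,uv); return o+d*(z-o[2])/d[2]
def proj(c,X):
    p=c['R']@np.array(X)+c['t']; return np.array([c['cx']+c['f']*p[0]/p[2],c['cy']+c['f']*p[1]/p[2]])
def tri(obs):
    A=np.zeros((3,3));b=np.zeros(3)
    for c,uv in obs:
        o,d=ray(c,uv);P=np.eye(3)-np.outer(d,d);A+=P;b+=P@o
    X=np.linalg.solve(A,b); return X,[np.round(proj(c,X)-uv,1) for c,uv in obs]
def save(n,im): cv2.imwrite('pics/'+n,im[:,:,::-1])
E
python3 - <<'E'
from h import *
for n in('top','scene','wrist'):
    c=cam(n);pickle.dump(c,open(n+'.pkl','wb'));save(n+'0.png',c['pixels'])
    print(n,c['f'],c['cx'],c['cy'],(-c['R'].T@c['t']).round(3),c['R'].round(2).tolist())
print(robot.pinch_z,robot.sense())
E
```

```text
top 422.00724915525865 318.4757296946536 197.99324206174646 [ 0.359 -0.006  1.397] [[-0.02, -1.0, 0.01], [-0.99, 0.02, -0.14], [0.14, -0.01, -0.99]]
scene 509.38476734794597 319.6192285989731 201.25670426163288 [1.545 0.341 1.542] [[-0.32, 0.95, 0.01], [0.76, 0.26, -0.6], [-0.57, -0.19, -0.8]]
wrist 310.50887093036204 315.9374314325453 199.84057951244952 [ 0.277 -0.481  0.383] [[0.38, -0.92, -0.0], [-0.89, -0.37, 0.25], [-0.23, -0.1, -0.97]]
0.0188 {'t': 0.15, 'joint_positions': array([-7.35738479e+01,  5.03175852e+00,  7.86014346e+01, -1.88848922e-03,
        9.64641049e+01, -5.90726805e+00]), 'dq': array([-0.02554838, -0.11363368, -0.26384564, -0.01561194,  0.13749495,
       -0.0159244 ]), 'joint_torque': array([ 1.05641830e-03, -3.40643299e+01, -3.02793002e+01,  7.17471424e-02,
        3.04559281e-02, -1.13748913e-04]), 'ee_pos': array([ 0.20886575, -0.50835537,  0.20458067]), 'tcp_rot': array([-1.79903026e+02, -8.14690541e-03,  2.23332022e+01]), 'ft_force': array([ 0.59685477,  0.16149631, -0.26643013]), 'wrist_torque': array([ 0.00336215,  0.02085828, -0.00296077]), 'finger_force': 0.0, 'finger_gap': 0.09394590350555473}
```

View pics/top0.png

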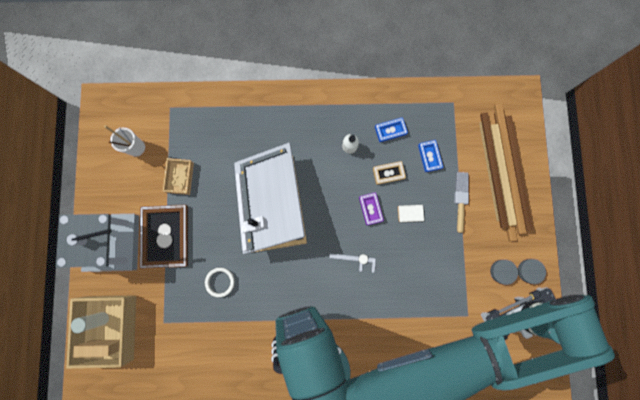

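View pics/scene0.png

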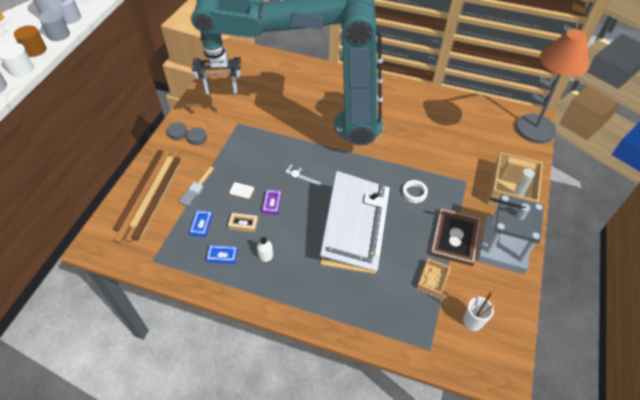

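The top view shows candidates: blue at (391,130) and (430,156), purple at (371,209), and pale wood with a dark picture at (389,173). Only the last one fits the frame. The plate spans (235–305, 145–250): end fence at the top, long fence on the left, stop near (253,224). I'll confirm with one enlarged crop.

```bash
python3 - <<'E'
from h import *
t=pickle.load(open('top.pkl','rb'))['pixels'];s=pickle.load(open('scene.pkl','rb'))['pixels']
def crop(im,x,y,w,h,k): return cv2.resize(im[y:y+h,x:x+w],None,fx=k,fy=k,interpolation=cv2.INTER_CUBIC)
o=np.zeros((600,800,3),np.uint8)
a=crop(t,228,138,80,120,5);o[:600,:400]=a
b=crop(s,315,165,80,110,4);o[:440,400:720]=b
d=crop(t,368,158,44,32,5);o[440:600,400:620]=d
d=crop(s,222,207,36,32,5);o[440:600,620:800]=d
save('crop1.png',o)
E
```

```text
(no output)
```

View pics/crop1.png

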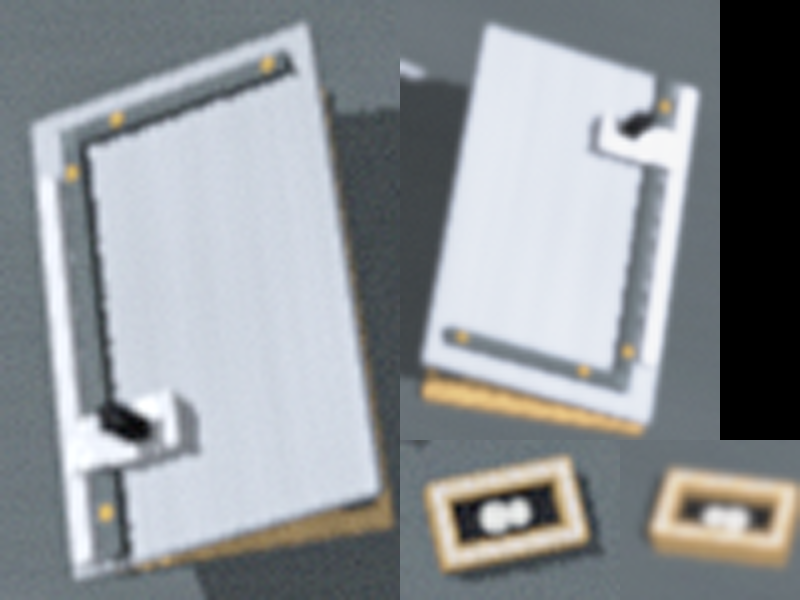

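The crop confirms it: frame (pale wood, dark sunk picture, two pale discs) at (389,173), and the plate with corner at about (246,167). Now to measure poses.

```bash
cat > meas.py <<'E'
from h import *
T=pickle.load(open('top.pkl','rb'));S=pickle.load(open('scene.pkl','rb'))
def quad(c,box,f):
    x,y,w,h=box;im=cv2.resize(c['pixels'][y:y+h,x:x+w],None,fx=8,fy=8,interpolation=cv2.INTER_CUBIC)
    m=f(im.astype(int)).astype(np.uint8);cs,_=cv2.findContours(m,0,1);k=cv2.convexHull(max(cs,key=cv2.contourArea))
    e=2
    while True:
        q=cv2.approxPolyDP(k,e,True)
        if len(q)<=4:break
        e+=1
    # refine: fit lines to hull-contour points of each side
    k=k[:,0].astype(float);d=np.zeros(m.shape,np.uint8);cv2.polylines(d,[k.astype(np.int32)],True,1)
    P=np.argwhere(d)[:,::-1].astype(float);q=q[:,0].astype(float);L=[]
    for i in range(4):
        a,b=q[i],q[(i+1)%4];u=(b-a);n=np.linalg.norm(u);u/=n;r=P-a;s=r@u;dist=abs(r@np.array([-u[1],u[0]]))
        p=P[(s>.12*n)&(s<.88*n)&(dist<10)];vx,vy,x0,y0=cv2.fitLine(p.astype(np.float32),cv2.DIST_HUBER,0,.01,.01).ravel()
        L.append(np.cross([x0,y0,1],[x0+vx,y0+vy,1]))
    o=[]
    for i in range(4):
        p=np.cross(L[i-1],L[i]);o.append(p[:2]/p[2])
    return (np.array(o)+.5)/8-.5+[x,y]
white=lambda a:(a.min(2)>165)
wood=lambda a:((a[:,:,0]-a[:,:,2]>18)&(a[:,:,0]>120))|(a.min(2)>170)
def order(q,refs): return np.array([q[np.argmin(np.linalg.norm(q-r,axis=1))] for r in refs])
if __name__=='__main__':
    qt=order(quad(T,(228,138,84,124),white),[(235,163),(289,143),(304.4,237),(243,253.6)])
    qs=order(quad(S,(315,165,80,112),white),[(377.5,270),(321.2,255.5),(337,171.2),(389.2,187.5)])
    print('qt',qt.round(1).tolist(),'qs',qs.round(1).tolist())
    X=[]
    for a,b in zip(qt,qs):
        p,e=tri([(T,a),(S,b)]);X.append(p);print(p.round(4),e)
    X=np.array(X)
    for i in range(4):
        d=X[(i+1)%4]-X[i];n=np.linalg.norm(d);print('side',i,n.round(4),'slope',np.degrees(np.arcsin(d[2]/n)).round(1),'yaw',np.degrees(np.arctan2(d[1],d[0])).round(1))
    for c,box,n in((T,(372,160,36,28),'T'),(S,(224,207,38,30),'S')):
        q=quad(c,box,wood);print(n,q.round(1).tolist())
        W=np.array([onz(c,p,.024) for p in q]);print(W.round(4).tolist(),'c',W.mean(0).round(4),[np.linalg.norm(W[(i+1)%4]-W[i]).round(4) for i in range(4)],[np.degrees(np.arctan2(*(W[(i+1)%4]-W[i])[[1,0]])).round(1) for i in range(4)])
E
python3 meas.py
```

```text
qt [[233.5, 162.3], [288.9, 142.0], [303.5, 235.8], [242.2, 254.1]] qs [[377.3, 271.6], [320.0, 255.2], [336.0, 170.1], [389.5, 186.8]]
[0.676  0.2628 0.0213] [array([ 0., -0.]), array([ 0., -0.])]
[0.7213 0.0728 0.0968] [array([ 0.1, -0. ]), array([0.1, 0. ])]
[0.42   0.0289 0.1767] [array([ 0.1, -0. ]), array([0.1, 0. ])]
[0.3718 0.2187 0.1032] [array([-0.1,  0. ]), array([-0.1,  0. ])]
side 0 0.2094 slope 21.1 yaw -76.6
side 1 0.3148 slope 14.7 yaw -171.7
side 2 0.2092 slope -20.6 yaw 104.2
side 3 0.3181 slope -14.9 yaw 8.2
T [[401.5, 160.2], [406.0, 178.1], [375.6, 184.4], [371.2, 166.2]]
[[0.6721, -0.2966, 0.024], [0.6115, -0.3084, 0.024], [0.5921, -0.2069, 0.024], [0.6536, -0.1948, 0.024]] c [ 0.6323 -0.2517  0.024 ] [np.float64(0.0617), np.float64(0.1034), np.float64(0.0627), np.float64(0.1035)] [np.float64(-169.0), np.float64(100.8), np.float64(11.1), np.float64(-79.7)]
S [[231.1, 211.7], [259.5, 215.2], [254.8, 232.6], [224.9, 228.8]]
[[0.6114, -0.309, 0.024], [0.5918, -0.2043, 0.024], [0.6675, -0.1906, 0.024], [0.6874, -0.2983, 0.024]] c [ 0.6395 -0.2506  0.024 ] [np.float64(0.1066), np.float64(0.077), np.float64(0.1095), np.float64(0.0767)] [np.float64(100.6), np.float64(10.2), np.float64(-79.6), np.float64(-172.0)]
```

```bash
cat >> h.py <<'E'
def uv(az,sl): a,s=np.radians([az,sl]);return np.array([np.cos(s)*np.cos(a),np.cos(s)*np.sin(a),np.sin(s)])
px=uv(-171.75,14);py=uv(-76.2,21);py-=px*(px@py);py/=np.linalg.norm(py);pn=np.cross(px,py)
PC=np.array([[.676,.2628,.0213],[.7213,.0728,.0968],[.42,.0289,.1767],[.3718,.2187,.1032]]).mean(0)
def onp(c,p,h=0):
    o,d=ray(c,p);return o+d*((PC+pn*h-o)@pn)/(d@pn)
from scipy.spatial.transform import Rotation as Ro
def todo(pos,R):
    "tool-frame shift (mm) at target orientation, and turn (deg, current tool axes)"
    s=robot.sense();C=Ro.from_euler('xyz',s['tcp_rot'],degrees=True).as_matrix()
    rv=np.degrees(Ro.from_matrix(C.T@R).as_rotvec());return (1e3*R.T@(np.array(pos)-s['ee_pos'])).round(1),(1e3*C.T@(np.array(pos)-s['ee_pos'])).round(1),rv.round(2)
E
cat > pl.py <<'E'
from h import *
T=pickle.load(open('top.pkl','rb'));f=lambda x,y:(x/5+228-.4,y/5+138-.4)
c=onp(T,f(90,147));print('corner',c.round(4),'n',pn.round(3))
for n,p,h in(('outer',(233.5,162.3),0),('outer3',(303.5,235.8),0),('long',f(108,350),0),('longend',f(130,560),0),('end',f(295,74),0),('end mid',f(190,110),0),('longTop',f(92,350),.012),('shoe near fence top',f(77,432),.022),('shoe faceR',f(170,392),.022),('shoe backR',f(180,448),.022),('shoe backL',f(82,468),.022),('post',f(112,408),.06),('post',f(145,438),.022)):
    d=(onp(T,p,h)-c)*1e3;print(n,(d@px).round(1),(d@py).round(1))
E
python3 pl.py
```

```text
corner [0.6537 0.2181 0.0476] n [0.169 0.398 0.902]
outer -32.8 -43.6
outer3 281.5 165.1
long 142.5 -2.8
longend 279.6 -3.1
end 1.2 151.6
end mid -0.4 75.5
longTop 144.6 -7.1
shoe near fence top 198.6 -17.5
shoe faceR 191.9 49.2
shoe backR 228.4 51.5
shoe backL 222.1 -16.5
post 206.6 30.6
post 215.6 28.8
```

```bash
python3 -m pendant '[0,0,0,0,0,-0.0436,0,0,0,0,0,-0.0436,0,0,0,0,0,-0.0436,0,0,0,0,0,-0.0436,0,0,0,0,0,-0.0436,0,0,0,0,0,-0.0436,0,0,0,0,0,-0.0436,0,0,0,0,0,-0.0436,0,0,0,0,0,-0.0436,0,0,0,0,0,-0.0436]' 1
```

```text
t: 1.15
ee_pos: [0.2089, -0.5085, 0.205]
tcp_rot: [-180.0, -0.1, 101.1]
ft_force: [-0.0, -0.0, 0.0]
finger_gap: 0.094
finger_force: 0.0
```

```bash
python3 -m pendant '[0.155,0.423,0.03,0,0,0,0.155,0.423,0.03,0,0,0,0.155,0.423,0.03,0,0,0,0.155,0.423,0.03,0,0,0,0.155,0.423,0.03,0,0,0,0.155,0.423,0.03,0,0,0,0.155,0.423,0.03,0,0,0,0.155,0.423,0.03,0,0,0,0.155,0.423,0.03,0,0,0,0.155,0.423,0.03,0,0,0,0.155,0.423,0.03,0,0,0,0,0,0,0,0,0]'
python3 - <<'E'
from h import *
c=cam('wrist');pickle.dump(c,open('w1.pkl','wb'));save('w1.png',c['pixels'])
print(proj(c,[.6345,-.254,.024]),robot.sense()['joint_positions'].round(1))
E
```

```text
t: 2.35
ee_pos: [0.6373, -0.2496, 0.1694]
tcp_rot: [-179.9, -0.2, 101.2]
ft_force: [-0.2, -0.8, -0.3]
finger_gap: 0.0939
finger_force: 0.0
[312.78650082 192.45290311] [-26.4  22.8  60.9  -0.   96.4 -37.4]
```

View pics/w1.png

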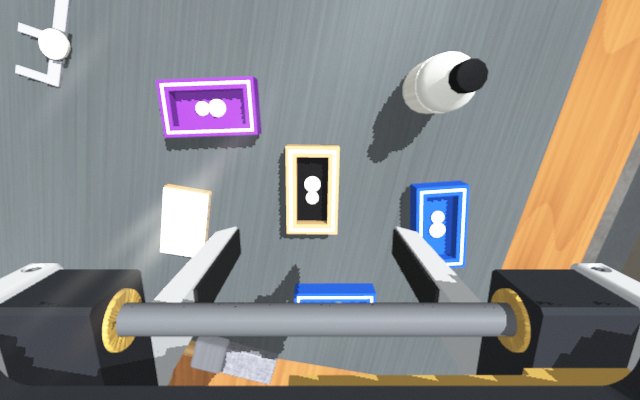

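The wrist view shows the pale frame upright at about (313,190), with its outline from (286,146) to (339,235). I'll measure it from here.

```bash
python3 - <<'E'
from meas import *
c=pickle.load(open('w1.pkl','rb'))
q=quad(c,(276,138,76,106),wood);print(q.round(1).tolist())
W=np.array([onz(c,p,.024) for p in q]);print(W.round(4).tolist(),'c',W.mean(0).round(4),[np.linalg.norm(W[(i+1)%4]-W[i]).round(4) for i in range(4)],[np.degrees(np.arctan2(*(W[(i+1)%4]-W[i])[[1,0]])).round(1) for i in range(4)])
s=robot.sense();ce=W.mean(0)
print(todo([ce[0],ce[1],.024],Ro.from_euler('xyz',[180,0,101.1],degrees=True).as_matrix()))
E
```

```text
[[283.9, 143.4], [340.1, 144.3], [337.4, 234.7], [285.4, 234.2]]
[[0.5954, -0.2088, 0.024], [0.6524, -0.1985, 0.024], [0.6706, -0.2959, 0.024], [0.6138, -0.3066, 0.024]] c [ 0.633  -0.2525  0.024 ] [np.float64(0.0579), np.float64(0.099), np.float64(0.0577), np.float64(0.0995)] [np.float64(10.3), np.float64(-79.4), np.float64(-169.3), np.float64(100.7)]
(array([ -0.3,  -2.3, 146.2]), array([ -0.6,  -1.9, 146.2]), array([-0.15, -0.11, -0.05]))
```

```bash
python3 -m pendant '[0,-0.01,0.4,0,0,0,0,-0.01,0.4,0,0,0,0,0,0.4,0,0,0,0,0,0.2,0,0,0,0,0,0.1,0,0,0,0,0,0.1,0,0,0,0,0,0.05,0,0,0,0,0,0,0,0,0,0,0,0,0,0,0]' 1
```

```text
t: 3.3
ee_pos: [0.6329, -0.2549, 0.009]
tcp_rot: [179.9, 0.1, 100.8]
ft_force: [-0.5, 0.2, 0.1]
finger_gap: 0.094
finger_force: 0.0
```

```bash
python3 -m pendant '[0.02,0,0.02,0,0,0,0,0,0.02,0,0,0,0,0,0,0,0,0]' && python3 -m pendant '[0,0,0,0,0,0,0,0,0,0,0,0,0,0,0,0,0,0,0,0,0,0,0,0,0,0,0,0,0,0,0,0,0,0,0,0]' -0.3 12
```

```text
t: 3.6
ee_pos: [0.6317, -0.2522, 0.0034]
tcp_rot: [-180.0, 0.0, 100.8]
ft_force: [-0.5, 0.5, -0.9]
finger_gap: 0.0942
finger_force: 0.0
t: 4.2
ee_pos: [0.6319, -0.2524, 0.0035]
tcp_rot: [180.0, 0.0, 100.8]
ft_force: [-0.1, -0.3, 0.3]
finger_gap: 0.0556
finger_force: 12.0
```

```bash
cat >> h.py <<'E'
C0=np.array([.6537,.2181,.0476])-.0025*py
RP=np.column_stack([px,-py,-pn])
def P(x,y,h): return C0+(x*px+y*py+h*pn)/1e3
def pp():
    s=robot.sense();d=(s['ee_pos']-C0)*1e3;return np.round([d@px,d@py,d@pn],1)
E
python3 -m pendant '[0,0,-0.1,0,0,0,0,0,-0.3,0,0,0,0,0,-0.4,0,0,0,0,0,-0.4,0,0,0,0,0,-0.4,0,0,0,0,0,-0.4,0,0,0,0,0,-0.4,0,0,0,0,0,-0.1,0,0,0,0,0,0,0,0,0]'
python3 -c "
from h import *
print(todo(P(95,92,60),RP),P(95,92,60),robot.sense()['joint_positions'].round(1),robot.sense()['finger_gap'])"
```

```text
t: 5.1
ee_pos: [0.6324, -0.2527, 0.2559]
tcp_rot: [179.8, 0.2, 100.8]
ft_force: [-0.2, -0.3, -2.1]
finger_gap: 0.056
finger_force: 12.0
(array([-41.4, 407.4, -63.2]), array([401. ,  35.6,  98.1]), array([ 27.94,  -5.16, -88.55])) [0.59249457 0.14759806 0.15677244] [-26.5  22.   52.3  -0.  105.4 -37.4] 0.05603955344196938
```

```bash
python3 -m pendant '[0.2,0.02,0,0,0,0,0.4,0.035,0,0,0,0,0.42,0.037,0,0,0,0,0.42,0.037,0,0,0,0,0.42,0.037,0,0,0,0,0.42,0.037,0,0,0,0,0.42,0.037,0,0,0,0,0.42,0.037,0,0,0,0,0.4,0.035,0,0,0,0,0.4,0.035,0,0,0,0,0.11,0.01,0,0,0,0,0,0,0,0,0,0]'
python3 -m pendant '[0,0,0,0.0129,-0.0024,-0.041,0,0,0,0.0129,-0.0024,-0.041,0,0,0,0.0129,-0.0024,-0.041,0,0,0,0.0129,-0.0024,-0.041,0,0,0,0.0129,-0.0024,-0.041,0,0,0,0.0129,-0.0024,-0.041,0,0,0,0.0129,-0.0024,-0.041,0,0,0,0.0129,-0.0024,-0.041,0,0,0,0.0129,-0.0024,-0.041,0,0,0,0.0129,-0.0024,-0.041,0,0,0,0.0129,-0.0024,-0.041,0,0,0,0.0129,-0.0024,-0.041]'
python3 -c "
from h import *
print(todo(P(95,92,40),RP),pp(),robot.sense()['joint_positions'].round(1),robot.sense()['finger_gap'])"
```

```text
t: 6.3
ee_pos: [0.5891, 0.1524, 0.2502]
tcp_rot: [-179.7, -0.0, 101.0]
ft_force: [-0.5, -1.0, -2.5]
finger_gap: 0.0558
finger_force: 12.0
t: 7.5
ee_pos: [0.5913, 0.1484, 0.2517]
tcp_rot: [-158.5, -14.4, -171.5]
ft_force: [-1.4, 1.0, -2.8]
finger_gap: 0.0557
finger_force: 12.0
(array([-24. ,  33. , 105.7]), array([-24.8,  32.7, 105.6]), array([ 0.09, -0.31,  0.36])) [119.  125.  145.7] [ 19.2  26.6  50.4 -21.4 119.3 -89.9] 0.055747053791850174
```

```bash
python3 -m pendant '[-0.06,0.08,0.25,0,0,0.0005,-0.06,0.08,0.25,0,0,0.0005,-0.06,0.08,0.25,0,0,0.0005,-0.06,0.09,0.25,0,-0.0015,0.0005,0,0,0.2,0,0,0,0,0,0,0,0,0,0,0,0,0,0,0]'
python3 - <<'E'
from h import *
print(todo(P(95,92,4),RP),pp())
c=cam('wrist');pickle.dump(c,open('w2.pkl','wb'));im=c['pixels'].copy()
for p in [P(0,0,0),P(100,0,0),P(170,0,0),P(280,0,0),P(0,75,0),P(0,150,0),P(280,150,0)]:
    u=proj(c,p);print(u.round(0));cv2.circle(im,tuple(int(a) for a in u),2,(255,0,0),-1)
t=cam('top');pickle.dump(t,open('t2.pkl','wb'));a=cv2.resize(t['pixels'][100:270,200:360],None,fx=1.25,fy=1.25,interpolation=2)
im[:a.shape[0],640-a.shape[1]:]=a if 1 else 0
save('w2.png',im)
E
```

```text
t: 8.2
ee_pos: [0.5861, 0.1347, 0.127]
tcp_rot: [-158.4, -13.9, -172.0]
ft_force: [-0.0, 0.3, -1.2]
finger_gap: 0.056
finger_force: 12.0
(array([-0.7, -0.5, 22.9]), array([-0.7, -0.5, 22.9]), array([ 0.19,  0.01, -0.31])) [95.7 91.5 26.9]
[435. 343.]
[448. 220.]
[460. 115.]
[482. -92.]
[339. 343.]
[242. 344.]
[209. -90.]
```

View pics/w2.png

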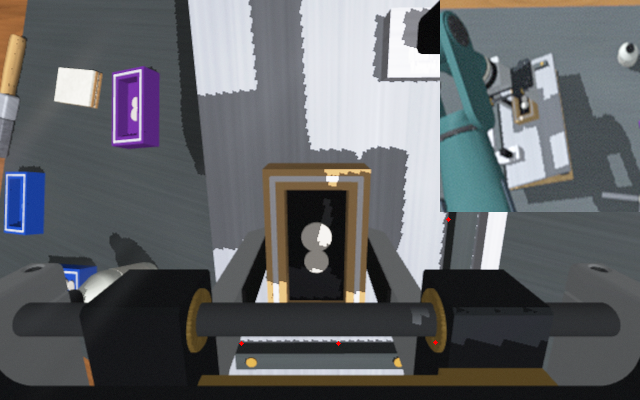

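The wrist view shows the frame held straight at (317,235), the end fence's dark base line at row ~343 matching my predicted points, and the shoe's face edge at about (410,78). I'll lower gently now.

```bash
python3 -m pendant '[0,0,0.1,0,0,0,0,0,0.06,0,0,0,0,0,0.03,0,0,0,0,0,0,0,0,0,0,0,0,0,0,0]'
python3 -c "
from h import *
s=robot.sense();print(pp(),s['ft_force']@pn,s['ft_force'].round(1))"
```

```text
t: 8.8
ee_pos: [0.5831, 0.1285, 0.1104]
tcp_rot: [-158.5, -13.8, -171.9]
ft_force: [0.4, -0.5, -1.7]
finger_gap: 0.056
finger_force: 12.0
[95.5 90.6  9. ] -1.656140130435956 [ 0.4 -0.5 -1.7]
```

```bash
for i in 1; do python3 -m pendant '[0,0,0.03,0,0,0,0,0,0,0,0,0,0,0,0,0,0,0]'; python3 -c "
from h import *
s=robot.sense();print(pp(),s['ft_force']@pn)"; done
python3 -m pendant '[0,0,0.01,0,0,0,0,0,0,0,0,0,0,0,0,0,0,0]';python3 -c "
from h import *
s=robot.sense();print(pp(),s['ft_force']@pn)"
```

```text
t: 9.1
ee_pos: [0.5826, 0.1273, 0.1077]
tcp_rot: [-158.5, -13.8, -171.9]
ft_force: [-1.2, -0.8, -2.2]
finger_gap: 0.0559
finger_force: 12.0
[95.4 90.6  6. ] -2.4848798046696285
t: 9.4
ee_pos: [0.5825, 0.1269, 0.1068]
tcp_rot: [-158.5, -13.8, -171.9]
ft_force: [-0.9, 0.2, -2.4]
finger_gap: 0.0558
finger_force: 12.0
[95.4 90.6  5. ] -2.242624272707745
```

```bash
for i in 1; do python3 -m pendant '[0,0,0.01,0,0,0,0,0,0,0,0,0,0,0,0,0,0,0]'; python3 -c "
from h import *
s=robot.sense();print(pp(),s['ft_force']@pn)"; done
python3 -m pendant '[0,0,0.007,0,0,0,0,0,0,0,0,0,0,0,0,0,0,0]';python3 -c "
from h import *
s=robot.sense();print(pp(),s['ft_force']@pn)"
```

```text
t: 9.7
ee_pos: [0.5825, 0.1267, 0.1062]
tcp_rot: [-158.5, -13.7, -171.9]
ft_force: [-0.7, 0.5, -0.1]
finger_gap: 0.0561
finger_force: 12.0
[95.3 90.6  4.4] 0.003360543206775766
t: 10.0
ee_pos: [0.5825, 0.1266, 0.1062]
tcp_rot: [-158.5, -13.7, -171.9]
ft_force: [0.1, 1.9, 3.8]
finger_gap: 0.0558
finger_force: 12.0
[95.2 90.7  4.3] 4.215226971629029
```

Contact is confirmed. Next I'll let go and lift clear quickly.

```bash
python3 -m pendant '[0,0,0,0,0,0,0,0.1,-0.4,0,0,0,0,0,-0.45,0,0,0,0,0,-0.3,0,0,0,0,0,-0.1,0,0,0,0,0,0,0,0,0,0,0,0,0,0,0]' 1
python3 - <<'E'
from h import *
print(pp())
c=cam('wrist');pickle.dump(c,open('w3.pkl','wb'));save('w3.png',c['pixels'])
print([proj(c,P(*p)).round(0).tolist() for p in((0,0,24),(96,0,24),(96,56,24),(0,56,24),(170,28,22),(190,28,22))])
E
```

```text
t: 10.7
ee_pos: [0.6004, 0.1839, 0.2125]
tcp_rot: [-158.4, -14.0, -172.0]
ft_force: [0.0, -0.3, -0.6]
finger_gap: 0.094
finger_force: 0.0
[ 95.8  80.8 126. ]
[[397.0, 291.0], [403.0, 199.0], [343.0, 199.0], [341.0, 292.0], [376.0, 117.0], [377.0, 93.0]]
```

View pics/w3.png

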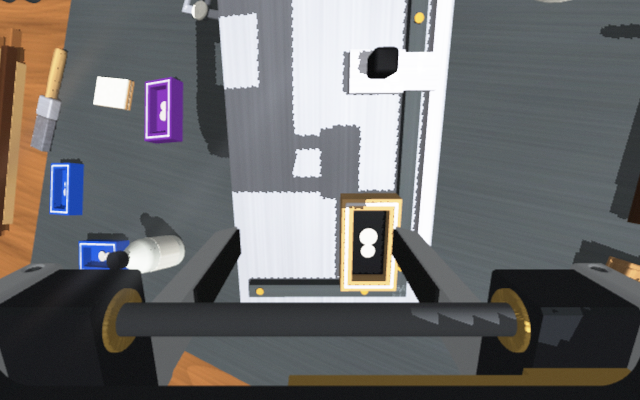

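The wrist view shows the frame lying on the long fence and near the end fence, its top outline (341–402, 203–291) close to the predicted home (341–403, 199–292). The post top is at (383,62) and the shoe face at row ~93.

```bash
python3 - <<'E'
from h import *
c=pickle.load(open('w3.pkl','rb'))
for p in((370,47),(398,47),(398,77),(369,77),(383,62)):
    d=(onp(c,p,.06+.0009)-C0)*1e3;print('post60',p,(d@px).round(1),(d@py).round(1))
for p in((348,93),(400,93),(348,80),(345,50)):
    d=(onp(c,p,.0229)-C0)*1e3;print('shoe22',p,(d@px).round(1),(d@py).round(1))
print(robot.sense()['joint_positions'].round(1))
E
python3 -m pendant '[0.4,0.1,0,0,0,0,0.4,0.15,0,0,0,0,0.4,0.15,0,0,0,0,0.2,0.12,0,0,0,0,0.1,0,0,0,0,0,0,0,0,0,0,0]' -1 12
python3 -c "
from h import *
print(todo(P(246,28,36),RP),pp(),robot.sense()['joint_positions'].round(1))"
```

```text
post60 (370, 47) 218.5 42.1
post60 (398, 47) 218.4 21.9
post60 (398, 77) 198.2 20.7
post60 (369, 77) 198.3 42.0
post60 (383, 62) 208.5 32.2
shoe22 (348, 93) 190.2 53.5
shoe22 (400, 93) 190.0 8.7
shoe22 (348, 80) 200.7 53.7
shoe22 (345, 50) 224.2 56.7
[ 21.6  29.8  50.4 -20.  117.1 -85.6]
t: 11.35
ee_pos: [0.4446, 0.2108, 0.2314]
tcp_rot: [-158.4, -13.8, -171.9]
ft_force: [0.4, -1.2, 0.4]
finger_gap: 0.0493
finger_force: 0.0
(array([-0.3,  0.7, 91.3]), array([-0.1,  0.5, 91.4]), array([ 0.13,  0.09, -0.22])) [246.3  28.7 127.3] [ 29.5  13.2  70.1 -17.  116.4 -76.2]
```

```bash
python3 -m pendant '[0,-0.02,0.2,0,0,0,0,0,0.3,0,0,0,0,0,0.3,0,0,0,0,0,0.1,0,0,-0.001,0,0,0,0,0,0,0,0,0,0,0,0]'
python3 -m pendant '[-0.1,0,0,0,0,0,-0.05,0,0,0,0,0,0,0,0,0,0,0,0,0,0,0,0,0]'
python3 -c "
from h import *
s=robot.sense();print(pp(),(s['ft_force']@np.c_[px,py,pn]).round(1),s['joint_positions'].round(1))"
```

```text
t: 11.95
ee_pos: [0.4319, 0.1742, 0.1518]
tcp_rot: [-158.5, -13.8, -171.8]
ft_force: [0.8, -0.0, 0.5]
finger_gap: 0.0019
finger_force: 0.0
t: 12.35
ee_pos: [0.4457, 0.1765, 0.1478]
tcp_rot: [-158.5, -13.8, -171.8]
ft_force: [-0.7, 0.3, -0.6]
finger_gap: 0.0003
finger_force: 0.0
[229.8  30.   38.5] [ 0.5 -0.7 -0.6] [ 26.5  12.6  80.4 -16.9 106.2 -76.4]
```

```bash
python3 -m pendant '[-0.02,0,0,0,0,0,-0.03,0,0,0,0,0,-0.05,0,0,0,0,0,-0.05,0,0,0,0,0,-0.05,0,0,0,0,0,-0.05,0,0,0,0,0,-0.05,0,0,0,0,0,-0.05,0,0,0,0,0,-0.05,0,0,0,0,0,-0.05,0,0,0,0,0,-0.03,0,0,0,0,0,0,0,0,0,0,0]'
cat > f.py <<'E'
from h import *
s=robot.sense();print(pp(),(s['ft_force']@np.c_[px,py,pn]).round(1))
E
python3 f.py
```

```text
t: 13.55
ee_pos: [0.492, 0.1828, 0.1357]
tcp_rot: [-158.5, -13.8, -171.8]
ft_force: [-1.0, 0.4, 0.4]
finger_gap: 0.0003
finger_force: 0.2
[181.5  30.2  37.9] [ 1.  -0.4  0.3]
```

```bash
python3 -m pendant '[-0.03,0,0,0,0,0,-0.05,0,0,0,0,0,-0.05,0,0,0,0,0,-0.05,0,0,0,0,0,-0.05,0,0,0,0,0,-0.05,0,0,0,0,0,-0.03,0,0,0,0,0,-0.02,0,0,0,0,0]'
python3 f.py
python3 -m pendant '[0,0,0,0,0,0]' >/dev/null; python3 f.py
python3 - <<'E'
from h import *
c=cam('wrist');pickle.dump(c,open('w4.pkl','wb'));save('w4.png',c['pixels'])
t=cam('scene');pickle.dump(t,open('s4.pkl','wb'));a=cv2.resize(t['pixels'][160:280,300:410],None,fx=3,fy=3,interpolation=2)
o=np.zeros((400,800,3),np.uint8);o[:,:470]=c['pixels'][:,170:];o[:360,470:800]=a;save('w4.png',o)
E
```

```text
t: 14.35
ee_pos: [0.5233, 0.1873, 0.1279]
tcp_rot: [-158.5, -13.9, -171.8]
ft_force: [-2.9, -2.3, -1.1]
finger_gap: 0.0003
finger_force: 1.3
[148.9  30.2  38. ] [ 2.9  1.  -2.4]
[148.7  30.2  38.3] [ 1.9  1.  -0.2]
```

View pics/w4.png

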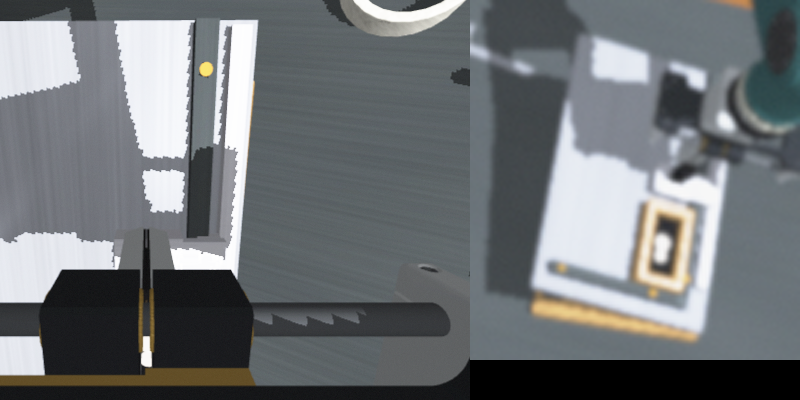

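The pictures show the shut fingers behind the post, with the shoe now just short of the frame, which sits in the corner. Now I'll close slowly, reading the force.

```bash
python3 -m pendant '[-0.015,0,0,0,0,0,-0.015,0,0,0,0,0,-0.015,0,0,0,0,0,-0.015,0,0,0,0,0,-0.015,0,0,0,0,0,-0.015,0,0,0,0,0]'|grep -E ' t|force'
python3 f.py
python3 -m pendant '[-0.01,0,0,0,0,0,-0.01,0,0,0,0,0]'|grep -E 'force'
python3 f.py
```

```text
ft_force: [-2.1, 0.1, 2.4]
finger_force: 1.3
[140.   30.2  38.7] [2.5 0.3 1.8]
ft_force: [-2.4, -0.1, 1.5]
finger_force: 1.3
[138.   30.2  38.7] [2.7 0.1 0.9]
```

```bash
python3 -m pendant '[-0.01,0,0,0,0,0,-0.01,0,0,0,0,0]'|grep -E 'force'
python3 f.py
python3 -m pendant '[-0.01,0,0,0,0,0]'|grep -E 'force'
python3 f.py
```

```text
ft_force: [-1.9, 0.3, 2.9]
finger_force: 1.3
[136.1  30.2  38.7] [2.5 0.3 2.4]
ft_force: [-4.5, 0.5, 5.0]
finger_force: 2.7
[135.2  30.2  38.6] [5.5 0.3 3.9]
```

```bash
python3 -m pendant '[-0.004,0,0,0,0,0]'|grep -E 'force'
python3 f.py
python3 -m pendant '[0,0,0,0,0,0]'|grep -E 'force'
python3 f.py
```

```text
ft_force: [-5.0, 1.1, 4.2]
finger_force: 2.5
[135.2  30.2  38.7] [ 5.6 -0.6  3.4]
ft_force: [-3.9, -0.5, 3.8]
finger_force: 2.4
[135.2  30.2  38.7] [4.8 1.  2.6]
```

```bash
python3 -m pendant '[-0.006,0,0,0,0,0,0,0,0,0,0,0]'|grep -E 'force'
python3 f.py
python3 -m pendant '[-0.006,0,0,0,0,0,0,0,0,0,0,0]'|grep -E 'force'
python3 f.py
```

```text
ft_force: [-5.7, 0.5, 4.8]
finger_force: 3.3
[135.2  30.2  38.6] [6.6 0.  3.5]
ft_force: [-7.1, 0.6, 5.9]
finger_force: 4.1
[135.2  30.2  38.7] [ 8.2 -0.   4.3]
```

```bash
python3 -m pendant '[-0.008,0,0,0,0,0]'|grep -E 'force'
python3 f.py
python3 -m pendant '[-0.006,0,0,0,0,0]'|grep -E 'force'
python3 f.py
```

```text
ft_force: [-10.1, 0.7, 7.7]
finger_force: 5.7
[135.2  30.2  38.7] [11.4 -0.1  5.5]
ft_force: [-10.9, 0.4, 8.9]
finger_force: 6.3
[135.2  30.2  38.7] [12.6  0.4  6.3]
```

```bash
python3 -m pendant '[0,0,0,0,0,0,0,0,0,0,0,0,0,0,0,0,0,0]'|grep -E 'force';python3 f.py
python3 -m pendant '[0,0,0,0,0,0,0,0,0,0,0,0,0,0,0,0,0,0,0,0,0,0,0,0]'|grep -E 'force';python3 f.py
```

```text
ft_force: [-9.8, 1.4, 7.2]
finger_force: 5.8
[135.2  30.2  38.7] [11.  -0.8  5.4]
ft_force: [-10.7, 0.7, 7.3]
finger_force: 5.8
[135.2  30.2  38.7] [12.  -0.4  5. ]
```

```bash
python3 -m pendant '[0.02,0,0,0,0,0,0.03,0,0,0,0,0,0.1,0,0,0,0,0,0.1,0,0,0,0,0,0,0,-0.3,0,0,0,0,0,-0.4,0,0,0,0,0,-0.4,0,0,0,0.2,0,-0.3,0,0,0,0,0,0,0,0,0,0,0,0,0,0,0]'
python3 - <<'E'
from h import *
print(pp())
c=cam('wrist');t=cam('scene');a=cv2.resize(t['pixels'][180:280,310:400],None,fx=4,fy=4,interpolation=2)
o=np.zeros((400,800,3),np.uint8);o[:,:440]=c['pixels'][:,150:590];o[:,440:800]=a;save('w5.png',o)
pickle.dump(c,open('w5.pkl','wb'))
print([proj(c,P(*p)).round(0).tolist() for p in((0,0,24),(96,0,24),(96,56,24),(0,56,24))])
E
```

```text
t: 18.15
ee_pos: [0.5197, 0.2391, 0.262]
tcp_rot: [-158.5, -13.7, -171.7]
ft_force: [-0.3, -0.3, 0.0]
finger_gap: 0.0006
finger_force: 0.0
[177.6  30.6 179. ]
[[341.0, 326.0], [343.0, 255.0], [294.0, 255.0], [296.0, 327.0]]
```

View pics/w5.png

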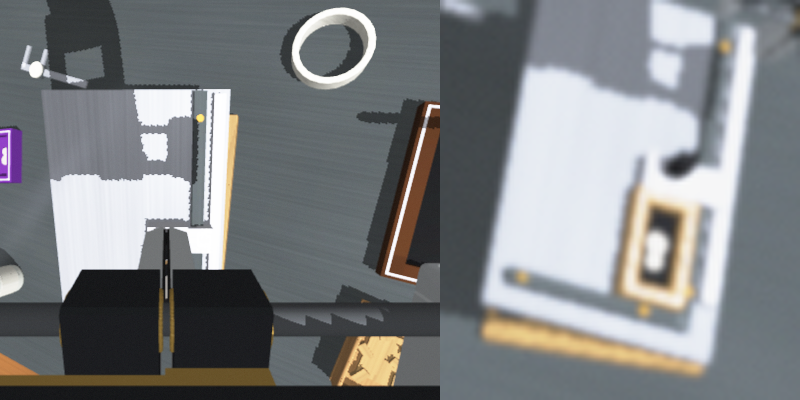

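The shoe appears to bear on the frame. One look from a better position to check the seat.

```bash
python3 -m pendant '[-0.3,0,0,0,0,0,-0.4,-0.2,0,0,0,0,-0.3,-0.3,0,0,0,0,0,0,0,0,0,0,0,0,0,0,0,0]' 1 >/dev/null
python3 - <<'E'
from h import *
print(pp());c=cam('wrist');pickle.dump(c,open('w6.pkl','wb'))
q=[proj(c,P(*p)) for p in((0,0,24),(96,0,24),(96,56,24),(0,56,24))];print(np.round(q).tolist())
m=np.mean(q,0).astype(int);x0,y0=max(m[0]-75,0),max(m[1]-80,0);print(x0,y0)
save('w6.png',cv2.resize(c['pixels'][y0:y0+120,x0:x0+150],None,fx=5,fy=5,interpolation=2))
E
```

```text
[ 76.9  81.  175. ]
[[387.0, 254.0], [392.0, 171.0], [340.0, 171.0], [338.0, 254.0]]
289 132
```

View pics/w6.png

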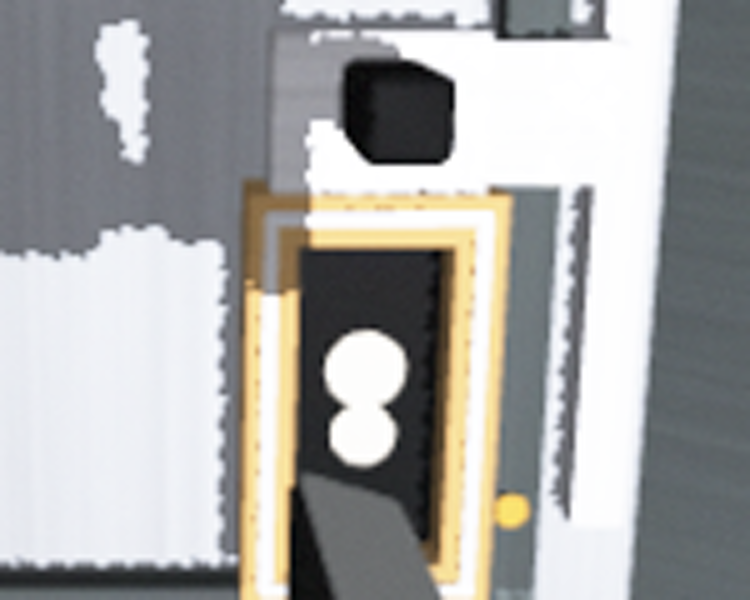

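The shoe bears on the frame. Its upper edge is at crop row 195 (image row 171), exactly where home predicts, and its length lies along the long fence. The arm is clear, so I'm handing in.

```bash
python3 -c "
from h import *
print(robot.sense()['ft_force'].round(1),robot.job_done())"
```

```text
the job is handed in; nothing more can be done
[-0.   0.5  1.3] None
```

The job is handed in: the frame slid down by itself, sits in the corner, was squeezed for over 0.5 s with roughly 9–12 N (wrist reading 11–12.6 N, of which about 2.5 N is stop drag), and the stop is left bearing on it; the result of the judging was not shown to me.

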